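# Slide the pastry frame along the rail into the corner pocket

### The job

On the wooden filling board, push the empty rectangular pastry frame with your fingertip until its long side lies flat against the rail, then, keeping it against the rail, drag it along into the corner pocket at the T-shaped stop until it sits fully home against both the rail and the stop. The frame stays flat on the board throughout: do not lift it or tip it. Leave the other things on the table where they are, and finish clear of the frame.

Things in the scene. Friction and masses are not known exactly. Their poses are not given: they have to be found in the camera images.
- frame: Loose rectangular stainless pastry frame without bottom or top, standing flat on the board: outside 75 mm (its x) by 110 mm (its y), 25 mm high, walls 3 mm thick, so inside 69 x 104 mm; about 0.22 kg. Origin: centre of its underside, on the board's top. A shut fingertip fits inside it and can push on any wall.
- board: Fixed light wooden board, 260 mm (its x) by 580 mm (its y), 12 mm thick; origin at the centre of its underside, so its top is 12 mm above it. Along its far (+x) edge runs a straight metal rail, parallel to y over the full length, 20 mm high above the board's top; its face towards the robot is the plane x = +110 mm. Place and yaw vary.
- t_stop: Fixed T-shaped metal stop on the board, 18 mm high, at one end of the rail (left or right, and its place along the rail varies). Axes parallel to the board's. Origin: at the board's top, on the rail's face, on the stem's middle line. The stem is 8 mm thick (y from -4 to +4 mm) and runs from the rail (x = 0) towards the robot to x = -80 mm, where it meets the cross bar.
- t_stop_bar (a point): Centre of the top of the T stop's cross bar (8 mm thick, parallel to the rail, 44 mm either way along y). Rail, stem and bar make a pocket 80 mm wide, 40 mm deep, open to the board's middle (only this inner side is meant); the frame enters by sliding along the rail, short end first. Seated, its centre is 37.5 mm from the rail's face and 59 mm from the stem's middle line.
- plain_stop: Fixed plain straight stop at the other end of the rail: a bar like the T stop's stem (80 x 8 x 18 mm) without cross bar. Not used. Same origin and axes as the T stop.
- cutter: Bystander: round steel cutter ring, 48 mm across, 30 mm high, standing on the board near its front edge; origin at the centre of its underside.
- mould: Bystander: small aluminium bowl-shaped mould, 60 mm across, 32 mm high, on the board near its front edge; origin at the centre of its underside.
- tart_a: Bystander: baked tart, 92 mm across, 23 mm high, on the table to the left; origin at the centre of its underside.
- tart_b: Bystander: a second such tart, on the table to the left.
- jar: Bystander: glass jar, 68 mm across, 100 mm high, on the table to the right; origin at the centre of its underside.
- spatula: Bystander: spatula lying on the table to the right.
Not all that is in view belongs to the job. What is shaped like the frame but purple is not meant.

How it is judged:
By the outcome, as a careful person would: the job done as asked, in the order asked, and still so for the second after the job is handed in, with the robot touching nothing.
It also fails if it takes over 40 s, if anything falls off the work surface, if the arm or the gripper's body presses on something with over 40 N, if the wrist force passes 120 N, or if a joint passes its speed limit or range.

### The arm

A 6-joint arm with a two-finger parallel gripper is mounted at the origin on the work surface. World frame = base frame: x ahead of the robot, y to its left, z up, the work surface at z = 0. Lengths are in m, angles in rad, forces in N, time in s.
With the tool pointing down it reaches from about 0.35 to 0.85 m from the base axis. Payload 8.1 kg.
Tool frame: the origin (TCP) lies where the fingers leave the gripper's body, on its centre line; the fingertips stand 73 mm ahead of it and the grasp point (between the pads) lies 54 mm ahead of it (manip.tcp_to_tips is the z of the fingertips in the tool frame, in m); z points along the fingers, y is the direction in which the jaws open and shut (so a half turn about z gives the same grasp; the last joint's range is limited). The gripper opens to 85 mm and grips with 20 to 120 N. Pads are 22 mm wide; open, the fingers measure 114 mm over their backs; the gripper's body (76 mm by 85 mm) begins 54 mm behind the grasp point. The pads swing forward as they close: fully open they stand 13 mm farther back than shut.
Start: joints at [-1.42, 0.13, 1.488, -0, 1.523, -0.085], TCP at [0.14, -0.583, 0.304] pointing down, gripper open.
Joint ranges: [-2.96, 2.96], [-0.89, 2.26], [0.02, 2.5], [-1.34, 4.48], [0, 2.73], [-2.66, 2.66]. Speed limits (rad/s): [2.39, 2.39, 2.79, 3.14, 3.14, 3.14].

### API

Orientations are given as a unit quaternion [w, x, y, z].
In Python, from rig import manip gives the robot as it stands.
- The arm moves only by the tool carry_out, never from a script. Its argument "commands" is a list of rows, each a list of 3 entries, a list of its own where there are three numbers: the shift along the tool's x, y, z normalised to -1 to 1, where 1 is 0.4 m, then the turn, a rotation vector about the tool's x, y, z normalised to -1 to 1, where 1 is 45 degrees, then the opening, from 0 (shut) to 1 (fully open). In form: [[[x, y, z], [ax, ay, az], fingers], ...]. A call has 1 to 8 rows; each row is the pose to reach, as a shift and turn from the pose commanded when the call began, along the tool's axes at that moment; what a row does not reach only later rows make up. A row lasts 1/8 s, in which the tool goes at most 62.5 mm and 10.7 degrees, less where a joint would pass 70% of its speed; a pose out of reach is approached as far as the arm can. A call with a number of a shift or a turn outside -1 to 1 is refused whole. A call with a gripper value outside its range is refused whole. The fingers move at their own pace and stop on an object; "grip_force" is the grip in N (left out, the last holds). Time passes only in rows, so rows that repeat a pose let the fingers close. It gives the time, the measured TCP pose, the force and the opening at its end, in the units of the state.
- manip.get_obs(): the state, without advancing time (a new reading comes with each control period).
- manip.camera(name): name is "scene" or "top" or "wrist"; returns the picture (480x640x3 uint8, red, green, blue); there is no depth.
- manip.get_calibration(name): a dict with "intrinsics" (3x3 intrinsics, pixels), "world_from_camera" (4x4, takes a point from camera to world coordinates). Camera axes: x right, y up, looking along -z (the intrinsics and any distortion apply to the point x, -y, -z); pixel columns grow to the right and rows downward; lengths in m; the calibration is good to about 2 mm. A picture is of the moment at which its call begins: read the wrist's pose just before it. get_calibration takes no time and is no camera call; for the wrist camera it gives the pose at the moment of the call.
- manip.finish_job(): hands the job in, once; it reports no verdict.
The state is a dict: "time": time; "joint_pos": joint angles; "qvel": joint speeds; "effort": joint torques, N m; "tool_pos": TCP position; "tool_rot": TCP orientation; "force": force on the tool from outside, world axes, zero at the start; "ft_torque": the same for the moment, N m; "width": finger opening in m.
Only numpy, scipy, OpenCV 4.12 (cv2) and the standard library are available. Lean on these libraries where they do the work, as an engineer would, in place of code of your own. Each camera call takes 0.05 s, during which the arm holds its last target.

## Working session

There is one attempt and no reset: what is moved stays moved. The work goes in short steps, Python scripts to look and compute and a tool call to move; the robot and the scene stay as the last step left them, time stands still between calls to the robot, and variables do not carry over. Pictures are saved under pics/ and viewed, and the job is handed in when it is done.

Besides the shell and the picture viewer there is one more tool, called after "Call:" as name(argument=value, ...) on one line, values as JSON. carry_out: Moves the arm, as the interface text tells. Its arguments: {"type":"object","properties":{"commands":{"type":"array"},"grip_force":{"type":"number"}},"required":["commands"]}

```bash
ls; mkdir -p pics
python3 - <<'E'
from rig import manip
import cv2, numpy as np
np.set_printoptions(precision=4,suppress=True)
for n in ["top","scene"]:
    im=manip.camera(n); cv2.imwrite(f"pics/{n}0.png",im[:,:,::-1])
    c=manip.get_calibration(n); print(n,c)
o=manip.get_obs(); print(o)
E
```

```text
pics
top {'intrinsics': array([[460.0778,   0.    , 315.95  ],
       [  0.    , 460.0778, 235.8257],
       [  0.    ,   0.    ,   1.    ]]), 'world_from_camera': array([[-0.0224,  0.9981, -0.0567,  0.4208],
       [-0.9993, -0.024 , -0.0276, -0.0463],
       [-0.0289,  0.0561,  0.998 ,  1.2075],
       [ 0.    ,  0.    ,  0.    ,  1.    ]])}
scene {'intrinsics': array([[561.9778,   0.    , 321.3076],
       [  0.    , 561.9778, 240.7717],
       [  0.    ,   0.    ,   1.    ]]), 'world_from_camera': array([[ 0.839 , -0.4419,  0.3175,  0.9409],
       [ 0.5441,  0.6876, -0.4809, -0.7387],
       [-0.0058,  0.5762,  0.8173,  1.2304],
       [ 0.    ,  0.    ,  0.    ,  1.    ]])}
{'time': 0.1, 'joint_pos': array([-1.4204,  0.1311,  1.4892,  0.    ,  1.523 , -0.0854]), 'qvel': array([-0.0005, -0.0026, -0.0008, -0.0012,  0.0011,  0.0018]), 'effort': array([  0.0004, -57.0954, -50.1939,  -0.0003,   0.0082,  -0.    ]), 'tool_pos': array([ 0.1402, -0.583 ,  0.3029]), 'tool_rot': array([-0.0008,  0.9931,  0.1176, -0.    ]), 'force': array([ 0.3364,  0.7765, -0.0678]), 'ft_torque': array([ 0.0291, -0.0116, -0.0127]), 'width': 0.08514299347252814}
```

View pics/top0.png

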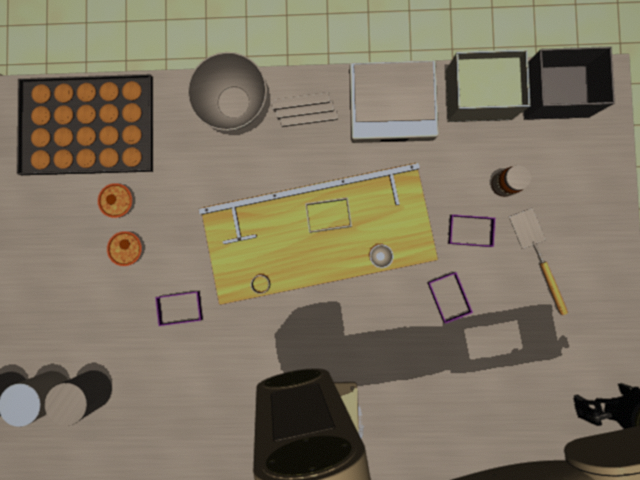

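View pics/scene0.png

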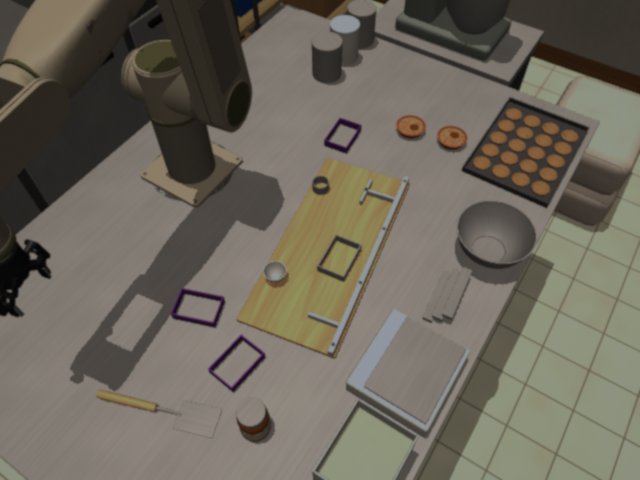

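The frame on the board is at about (328,215) in the top view. The three purple look-alikes, at (180,308), (471,230) and (450,297), lie on the table, so they are not meant. The T stop is at the left end, near (238,225), and the plain stop is near (395,188). I'll enlarge both views to confirm.

Run:
```python
import cv2
im=cv2.imread("pics/top0.png")
cv2.imwrite("pics/topA.png",cv2.resize(im[155:310,195:325],None,fx=5,fy=5,interpolation=cv2.INTER_CUBIC)[:600])
cv2.imwrite("pics/topB.png",cv2.resize(im[155:255,290:430],None,fx=5,fy=5,interpolation=cv2.INTER_CUBIC))
im=cv2.imread("pics/scene0.png")
cv2.imwrite("pics/scA.png",cv2.resize(im[150:360,230:420],None,fx=2.8,fy=2.8,interpolation=cv2.INTER_CUBIC))
```

```text
(no output)
```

View pics/topA.png

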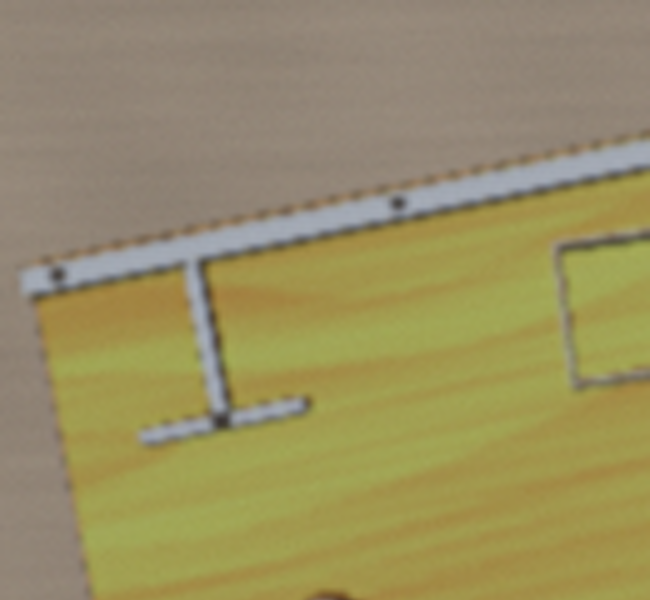

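View pics/topB.png

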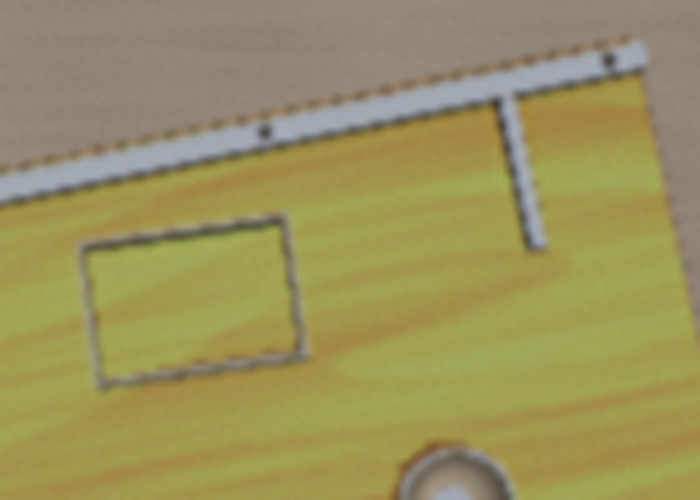

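View pics/scA.png

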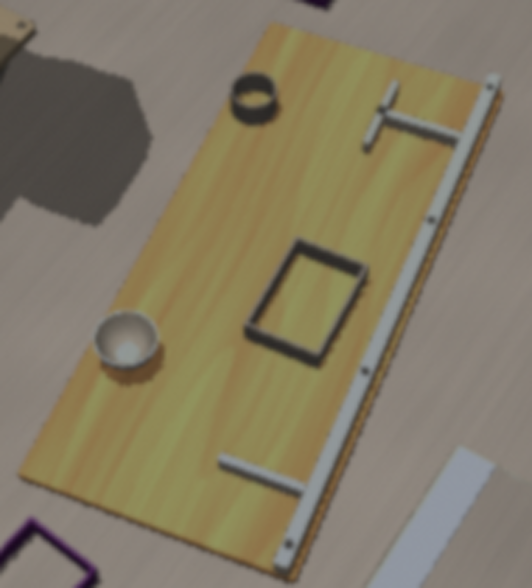

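The crops confirm it: the grey steel frame is on the board at an angle to the rail, and the T stop's pocket opens to the right. Next I'll turn these points into world positions.

```bash
cat > h.py <<'E'
from rig import manip
import numpy as np, cv2
from scipy.spatial.transform import Rotation as R
np.set_printoptions(precision=4,suppress=True)
def w(px,z,cal):
    K=np.array(cal["intrinsics"]);T=np.array(cal["world_from_camera"])
    p=np.linalg.solve(K,[px[0],px[1],1]);d=T[:3,:3]@np.array([p[0],-p[1],-p[2]]);o=T[:3,3]
    return (o+d*(z-o[2])/d[2])
def crop(px,s,x0,y0): return ((px[0]+.5)/s-.5+x0,(px[1]+.5)/s-.5+y0)
E
python3 - <<'E'
from h import *
c=manip.get_calibration("top");s=manip.get_calibration("scene")
A=lambda p,z:w(crop(p,5,195,155),z,c)
B=lambda p,z:w(crop(p,5,290,155),z,c)
S=lambda p,z:w(crop(p,2.8,230,150),z,s)
rl=A((30,297),.032);rr=B((645,70),.032);print("rail",rl,rr,np.linalg.norm(rr-rl))
print("railscene",S((484,78),.032),S((274,567),.032))
d=(rl-rr)[:2];d/=np.linalg.norm(d);n=np.array([d[1],-d[0]]);print("yaw",np.degrees(np.arctan2(-d[0],d[1])),"d",d,"n",n)
for nm,p in dict(stemrail=A((193,262),.03),bar=A((221,422),.03),barin=A((308,403),.03),barout=A((142,437),.03),plain=B((507,97),.03),plainend=B((537,247),.03)).items(): print(nm,p,"x_r",n@(p-rr)[:2],"y_r",d@(p-rr)[:2])
for nm,p in dict(bar_s=S((382,110),.03),barin_s=S((369,148),.03)).items(): print(nm,p,"x_r",n@(p-rr)[:2],"y_r",d@(p-rr)[:2])
f=[B(p,.037) for p in [(80,243),(287,216),(308,354),(99,387)]]
g=[S(p,.037) for p in [(367,268),(321,358),(246,327),(298,241)]]
for F in (f,g):
    for p in F: print("frame",p,"x_r",n@(p-rr)[:2],"y_r",d@(p-rr)[:2])
    m=np.mean(F,0);print("centre",m,n@(m-rr)[:2],d@(m-rr)[:2],[np.linalg.norm(F[i]-F[i-1]) for i in range(4)])
    v=(F[0]-F[1])+(F[3]-F[2]);print("fyaw",np.degrees(np.arctan2(-v[0],v[1])))
o=manip.get_obs();print(R.from_quat(o['tool_rot'][[1,2,3,0]]).as_matrix(),manip.tcp_to_tips)
E
```

```text
rail [0.5514 0.2833 0.032 ] [ 0.654  -0.2809  0.032 ] 0.5734620329445804
railscene [0.5497 0.2745 0.032 ] [ 0.6572 -0.2877  0.032 ]
yaw 10.308350696698552 d [-0.1789  0.9839] n [0.9839 0.1789]
stemrail [0.5676 0.1987 0.03  ] x_r 0.0008569559639158549 y_r 0.48736443995947537
bar [0.4844 0.1852 0.03  ] x_r -0.08344249804932627 y_r 0.4889899753028421
barin [0.4931 0.1401 0.03  ] x_r -0.08294154510989112 y_r 0.443012830071343
barout [0.4776 0.2263 0.03  ] x_r -0.08275666677495559 y_r 0.5305692764494664
plain [ 0.6423 -0.2103  0.03  ] x_r 0.0012015674719424365 y_r 0.07155285848680204
plainend [ 0.5644 -0.2232  0.03  ] x_r -0.07777673722582656 y_r 0.07285561713859914
bar_s [0.4836 0.1838 0.03  ] x_r -0.08449592075018146 y_r 0.4877058367669454
barin_s [0.4975 0.1348 0.03  ] x_r -0.0795706577547895 y_r 0.4370434715937934
frame [0.5717 0.0107 0.037 ] x_r -0.028762948120410848 y_r 0.30167582960699885
frame [ 0.5828 -0.0955  0.037 ] x_r -0.0368339674837573 y_r 0.19520678379374432
frame [ 0.5118 -0.1043  0.037 ] x_r -0.10825653972324856 y_r 0.19922900479589595
frame [0.4976 0.0026 0.037 ] x_r -0
[... 201 characters left out ...]
57399283428), np.float64(0.10782482468257334)]
fyaw 6.788368940301958
frame [0.571  0.0063 0.037 ] x_r -0.030281206153769 y_r 0.297400327638837
frame [ 0.5862 -0.0994  0.037 ] x_r -0.03420509785115398 y_r 0.1907552268525347
frame [ 0.5124 -0.1081  0.037 ] x_r -0.10834658637998644 y_r 0.1953869614320341
frame [ 0.5012 -0.0022  0.037 ] x_r -0.10046759537009285 y_r 0.30161034147223637
centre [ 0.5427 -0.0508  0.037 ] -0.0683251214387506 0.24628821434891054 [np.float64(0.0703125411836517), np.float64(0.10671726405682154), np.float64(0.0742860234935612), np.float64(0.10651518655337007)]
fyaw 7.134730897918989
[[ 0.9723  0.2336 -0.0002]
 [ 0.2336 -0.9723  0.0017]
 [ 0.0002 -0.0017 -1.    ]] 0.0726
```

Call:
carry_out(commands=[[[0.11, -0.09, 0], [0, 0, 0.07], 0], [[0.22, -0.18, 0], [0, 0, 0.07], 0], [[0.33, -0.27, 0], [0, 0, 0.07], 0], [[0.44, -0.36, 0], [0, 0, 0.07], 0], [[0.55, -0.45, 0], [0, 0, 0.07], 0], [[0.66, -0.54, 0], [0, 0, 0.07], 0], [[0.77, -0.64, 0], [0, 0, 0.07], 0], [[0.77, -0.64, 0], [0, 0, 0.07], 0]])

```text
time: 1.1
tool_pos: [0.3816, -0.2592, 0.3036]
tool_rot: [-0.001, 0.996, 0.093, 0.0]
force: [-1.0, -0.4, -0.7]
width: 0.0001
```

```bash
cat >> h.py <<'E'
RR=np.array([0.654,-0.2809]);D=np.array([-0.1789,0.9839]);N=np.array([0.9839,0.1789])
def st():
    o=manip.get_obs();M=R.from_quat(np.array(o['tool_rot'])[[1,2,3,0]]).as_matrix()
    p=o['tool_pos'];print("t",o['time'],"tcp",p,"rail xr,yr",N@(p[:2]-RR),D@(p[:2]-RR),"tip z",(p+M[:,2]*manip.tcp_to_tips)[2],"tip",(p+M[:,2]*manip.tcp_to_tips)[:2])
    print("yaw",np.degrees(np.arctan2(M[1,0],M[0,0])),"zaxis",M[:,2],"F",o['force'],"F n,d",N@o['force'][:2],D@o['force'][:2],"w",o['width'])
    return o,M
def tgt(M,p,q):  # world delta -> normalised tool shift
    return M.T@(np.array(q)-p)/0.4
E
python3 - <<'E'
from h import *
o,M=st()
q=np.r_[RR+N*-0.072+D*0.249,0.15]
print(q,tgt(M,o['tool_pos'],q))
E
```

```text
t 1.1 tcp [ 0.3816 -0.2592  0.3036] rail xr,yr -0.26413504955784955 0.07008725573101998 tip z 0.23099962796180257 tip [ 0.3816 -0.2591]
yaw 10.701022799796625 zaxis [ 0.0002  0.0012 -1.    ] F [-0.9601 -0.3779 -0.6842] F n,d -1.0122789759770008 -0.20007773818237679 w 6.917187817090723e-05
[ 0.5386 -0.0488  0.15  ] [ 0.4832 -0.4436  0.3847]
```

Call:
carry_out(commands=[[[0.1, -0.09, 0.05], [0, 0, 0.01], 0], [[0.2, -0.18, 0.1], [0, 0, 0.01], 0], [[0.3, -0.27, 0.2], [0, 0, 0.01], 0], [[0.4, -0.36, 0.3], [0, 0, 0.01], 0], [[0.48, -0.44, 0.385], [0, 0, 0.01], 0], [[0.483, -0.444, 0.385], [0, 0, 0.01], 0], [[0.483, -0.444, 0.385], [0, 0, 0.01], 0]])

```text
time: 1.98
tool_pos: [0.5377, -0.0538, 0.1496]
tool_rot: [0.0, 0.996, 0.087, -0.001]
force: [0.4, -0.6, 0.7]
width: 0.0001
```

Run:
```python
from h import *
o,M=st()
c=manip.get_calibration("wrist")
cv2.imwrite("pics/w1.png",manip.camera("wrist")[:,:,::-1])
im=manip.camera("scene")[:,:,::-1];cv2.imwrite("pics/s1.png",cv2.resize(im[150:360,230:420],None,fx=2.8,fy=2.8,interpolation=cv2.INTER_CUBIC))
# project tip onto scene
```

```text
t 1.975 tcp [ 0.5377 -0.0538  0.1496] rail xr,yr -0.07377754409979977 0.24428879345436014 tip z 0.0770293971203339 tip [ 0.5376 -0.0538]
yaw 9.934901207780008 zaxis [-0.0012 -0.0004 -1.    ] F [ 0.444  -0.6319  0.7371] F n,d 0.32383705333306484 -0.7011686465130883 w 9.467565521189912e-05
```

View pics/w1.png

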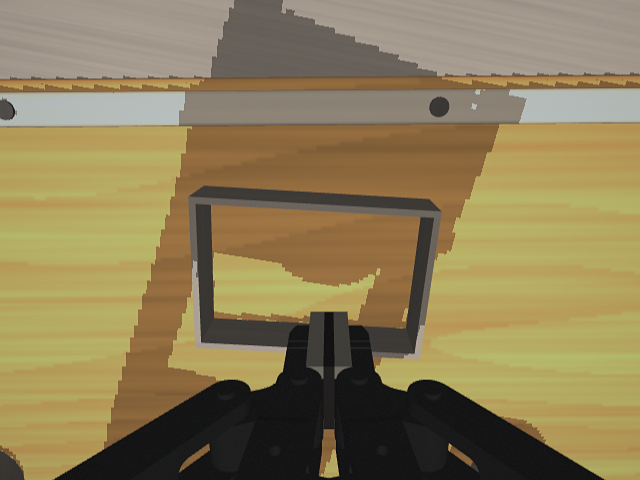

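View pics/s1.png

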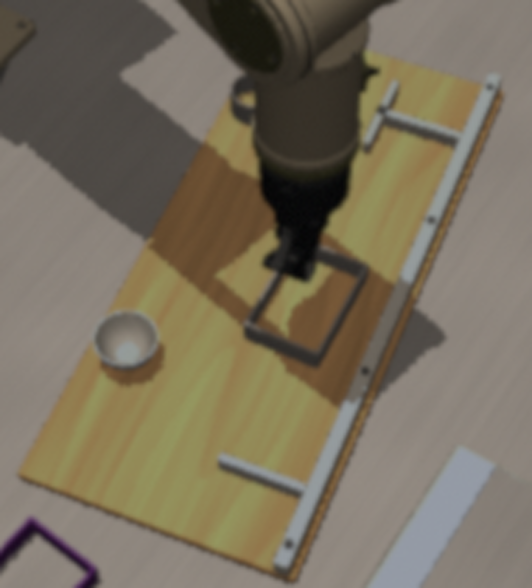

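Run:
```python
from h import *
o,M=st()
c=manip.get_calibration("wrist");print(c['world_from_camera'][:3,3],c['world_from_camera'][:3,2])
rel=lambda p:(N@(p[:2]-RR),D@(p[:2]-RR))
for p in [(20,126),(320,125),(620,123)]: print("railtop",p,rel(w(p,.032,c)))
F=[w(p,.037,c) for p in [(190,197),(440,212),(417,358),(196,347)]]
for p in F: print("fr",rel(p),p[:2])
print("c",rel(np.mean(F,0)),[np.linalg.norm(F[i]-F[i-1]) for i in range(4)])
F=[w(p,.012,c) for p in [(205,186),(431,200)]]
for p in F: print("fr bottom",rel(p),p[:2])
im=cv2.imread("pics/w1.png");cv2.imwrite("pics/w1c.png",cv2.resize(im[170:370,170:460],None,fx=2.7,fy=2.7,interpolation=cv2.INTER_CUBIC))
```

```text
t 2.075 tcp [ 0.5383 -0.0546  0.1512] rail xr,yr -0.07331755704881211 0.24331876375153255 tip z 0.07863901767235923 tip [ 0.5385 -0.0547]
yaw 9.838884080149418 zaxis [ 0.0018 -0.0009 -1.    ] F [ 0.2669 -0.2242 -0.0651] F n,d 0.22248811734244137 -0.2683808003230933 w 0.00010457349563607694
[ 0.6186 -0.0408  0.2223] [0.3152 0.0551 0.9474]
railtop (20, 126) (np.float64(-0.0009194963402707136), np.float64(0.3738562352985528))
railtop (320, 125) (np.float64(-0.00175011126861135), np.float64(0.24608143127764584))
railtop (620, 123) (np.float64(-0.002169796288658435), np.float64(0.11840493623968416))
fr (np.float64(-0.031277848178089644), np.float64(0.30329543364300665)) [0.569  0.0119]
fr (np.float64(-0.039107913318923763), np.float64(0.19349813789895057)) [ 0.5809 -0.0975]
fr (np.float64(-0.1137898436728647), np.float64(0.1994823663161122)) [ 0.5064 -0.105 ]
fr (np.float64(-0.10638794433726254), np.float64(0.30879310949534716)) [0.4941 0.0039]
c (np.float64(-0.0726408873767852), np.float64(0.2512672618383542)) [np.float64(0.07530860265703417), np.float64(0.1100725922365406), np.float64(0.0749188903546919), np.float64(0.10955753495013883)]
fr bottom (np.float64(-0.031172004327452124), np.float64(0.303491817972122)) [0.569  0.0121]
fr bottom (np.float64(-0.039294035003322396), np.float64(0.1918073760579413)) [ 0.581  -0.0992]
```

View pics/w1c.png

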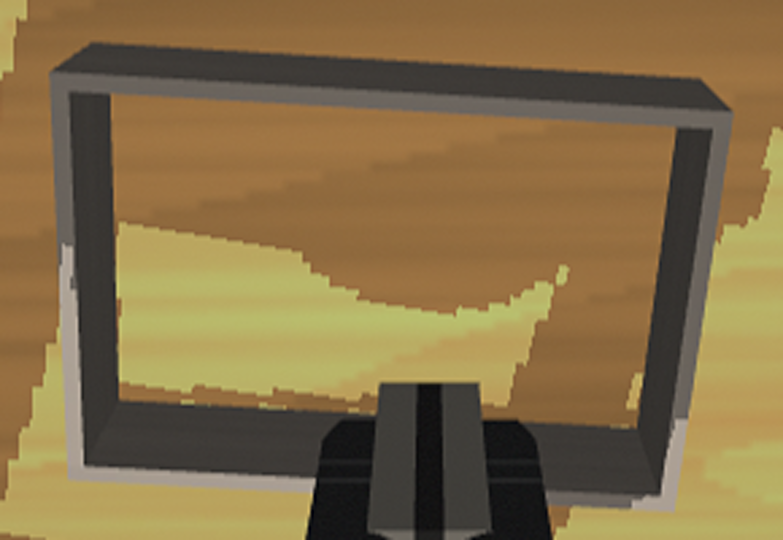

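Call:
carry_out(commands=[[[0, -0.02, 0.07], [0, 0, 0], 0], [[0, -0.02, 0.12], [0, 0, 0], 0], [[0, -0.02, 0.143], [0, 0, 0], 0], [[0, -0.02, 0.143], [0, 0, 0], 0]])

```text
time: 2.58
tool_pos: [0.5366, -0.0461, 0.0932]
tool_rot: [0.0, 0.996, 0.086, 0.0]
force: [0.2, -0.1, 0.0]
width: -0.0
```

Run:
```python
from h import *
o,M=st()
im=manip.camera("wrist")[:,:,::-1];cv2.imwrite("pics/w2.png",im)
```

```text
t 2.575 tcp [ 0.5366 -0.0461  0.0932] rail xr,yr -0.0735233105396436 0.25205157510799375 tip z 0.020588202944019432 tip [ 0.5366 -0.0461]
yaw 9.841003719093344 zaxis [ 0.0004 -0.0002 -1.    ] F [ 0.2006 -0.0729  0.0142] F n,d 0.18433171428964235 -0.10757305309772351 w -7.192855412634518e-06
```

View pics/w2.png

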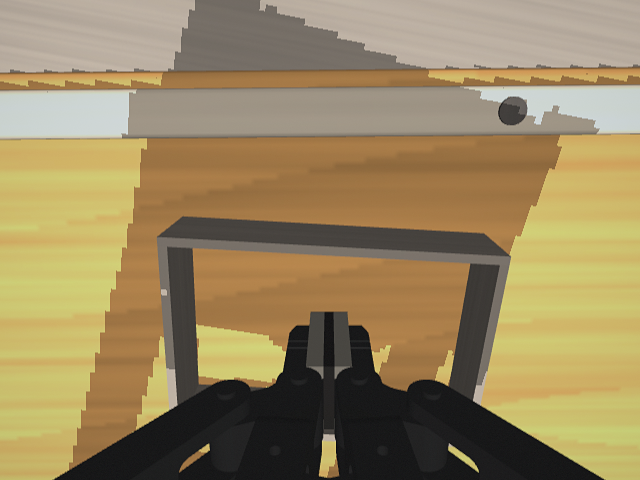

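Call:
carry_out(commands=[[[0.03, 0, 0], [0, 0, 0], 0], [[0.055, 0, 0], [0, 0, 0], 0], [[0.067, 0, 0], [0, 0, 0], 0], [[0.08, 0, 0], [0, 0, 0], 0], [[0.092, 0, 0], [0, 0, 0], 0], [[0.105, 0, 0], [0, 0, 0], 0], [[0.117, 0, 0], [0, 0, 0], 0], [[0.125, 0, 0], [0, 0, 0], 0]])

```text
time: 3.62
tool_pos: [0.5861, -0.0365, 0.0926]
tool_rot: [-0.0, 0.996, 0.086, -0.0]
force: [-1.3, 0.4, -0.5]
width: -0.0
```

Run:
```python
from h import *
o,M=st()
im=manip.camera("wrist")[:,:,::-1];cv2.imwrite("pics/w3.png",im)
```

```text
t 3.625 tcp [ 0.5861 -0.0365  0.0926] rail xr,yr -0.023081704062400808 0.2525992400162199 tip z 0.020000824903435716 tip [ 0.5861 -0.0365]
yaw 9.911665429243609 zaxis [-0.0001  0.0001 -1.    ] F [-1.3315  0.3836 -0.4553] F n,d -1.241430393989206 0.6156218537483377 w -1.4731397716681872e-05
```

View pics/w3.png

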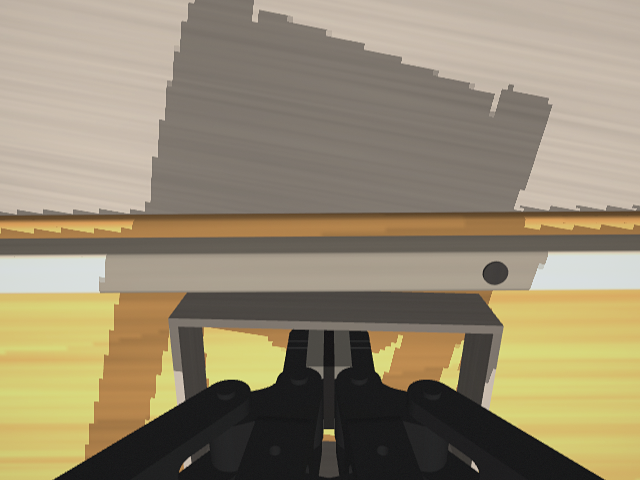

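Call:
carry_out(commands=[[[0.005, 0, 0], [0, 0, 0], 0], [[0.01, 0, 0], [0, 0, 0], 0], [[0.014, 0, 0], [0, 0, 0], 0], [[0.017, 0, 0], [0, 0, 0], 0], [[0.02, 0, 0], [0, 0, 0], 0]])

```text
time: 4.3
tool_pos: [0.5937, -0.0352, 0.0927]
tool_rot: [0.0, 0.996, 0.086, -0.0]
force: [-1.0, -0.5, 0.7]
width: 0.0003
```

Run:
```python
from h import *
o,M=st()
im=manip.camera("wrist")[:,:,::-1];cv2.imwrite("pics/w4.png",im)
```

```text
t 4.3 tcp [ 0.5937 -0.0352  0.0927] rail xr,yr -0.015350171604932572 0.25251096865117234 tip z 0.0201081911063324 tip [ 0.5937 -0.0352]
yaw 9.911044923188076 zaxis [-0.0002 -0.     -1.    ] F [-1.004  -0.5137  0.69  ] F n,d -1.0797596251377033 -0.3258299723440284 w 0.0002523054253297392
```

View pics/w4.png

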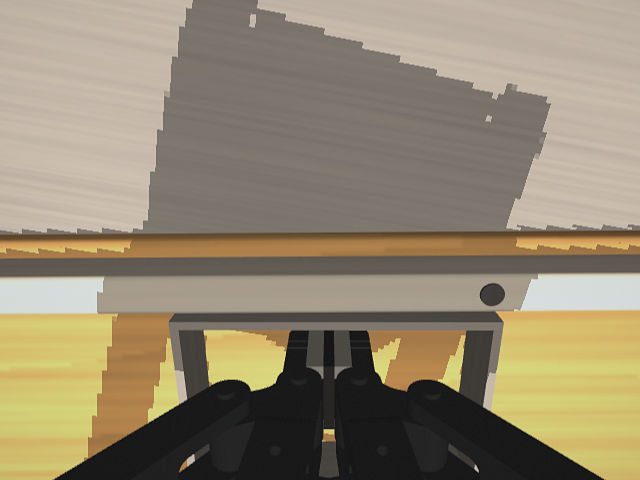

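Run:
```python
from h import *
c=manip.get_calibration("wrist")
rel=lambda p:(N@(p[:2]-RR),D@(p[:2]-RR))
for p in [(50,313),(320,312),(600,311)]: print("rail",rel(w(p,.032,c)))
for p in [(170,321),(335,321.5),(503,321.5)]: print("fr",rel(w(p,.037,c)))
im=cv2.imread("pics/w4.png");cv2.imwrite("pics/w4c.png",cv2.resize(im[290:350,140:540],None,fx=2,fy=4,interpolation=cv2.INTER_CUBIC))
```

```text
rail (np.float64(-0.0017017889633869103), np.float64(0.34723294364799084))
rail (np.float64(-0.00209037866162424), np.float64(0.2552183277560434))
rail (np.float64(-0.0025066472853146208), np.float64(0.15997303985930142))
fr (np.float64(-0.002386826549485797), np.float64(0.3046373290068257))
fr (np.float64(-0.0030265761001023756), np.float64(0.2501855956850675))
fr (np.float64(-0.0034894206175724875), np.float64(0.19472650180288265))
```

View pics/w4c.png

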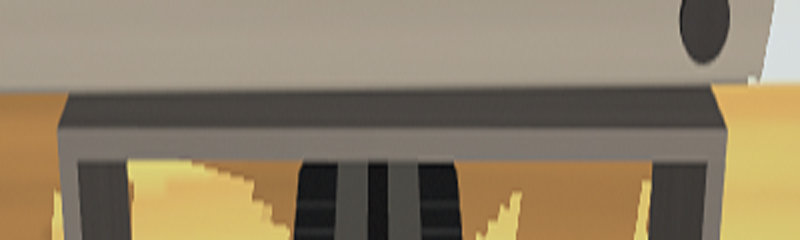

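The frame is now within about 1 mm of the rail and almost parallel to it. I'll press on until the force rises.

Call:
carry_out(commands=[[[0.002, 0, 0], [0, 0, 0], 0], [[0.004, 0, 0], [0, 0, 0], 0], [[0.005, 0, 0], [0, 0, 0], 0], [[0.005, 0, 0], [0, 0, 0], 0]])

```text
time: 4.85
tool_pos: [0.5943, -0.0351, 0.0925]
tool_rot: [-0.0, 0.996, 0.086, -0.002]
force: [-10.8, -1.3, 7.6]
width: 0.0002
```

Run:
```python
from h import *
o,M=st()
c=manip.get_calibration("wrist")
im=manip.camera("wrist")[:,:,::-1];cv2.imwrite("pics/w5.png",cv2.resize(im[290:350,140:540],None,fx=2,fy=4,interpolation=cv2.INTER_CUBIC))
```

```text
t 4.85 tcp [ 0.5943 -0.0351  0.0925] rail xr,yr -0.014751107128337923 0.2525142714332668 tip z 0.019941084092175612 tip [ 0.5941 -0.0351]
yaw 9.909430753957118 zaxis [-0.0036 -0.0003 -1.    ] F [-10.819   -1.3001   7.6217] F n,d -10.877385163409313 0.6563873644039993 w 0.00020269807053422507
```

View pics/w5.png

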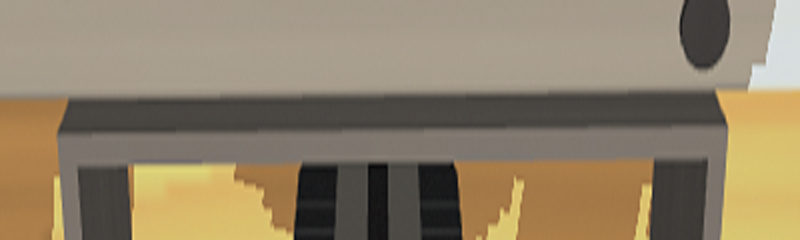

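The frame is flat on the rail with about 11 N of contact. Now I'll drag along −tool y with light rail pressure: the finger slides to the leading wall, then tows the frame.

Call:
carry_out(commands=[[[-0.001, -0.01, 0], [0, 0, 0], 0], [[-0.001, -0.03, 0], [0, 0, 0], 0], [[-0.001, -0.05, 0], [0, 0, 0], 0], [[-0.001, -0.07, 0], [0, 0, 0], 0], [[-0.0012, -0.09, 0], [0, 0, 0], 0], [[-0.0012, -0.11, 0], [0, 0, 0], 0], [[-0.0014, -0.13, 0], [0, 0, 0], 0], [[-0.0014, -0.14, 0], [0, 0, 0], 0]])

```text
time: 5.9
tool_pos: [0.5843, 0.0198, 0.0919]
tool_rot: [0.0, 0.996, 0.086, -0.002]
force: [-5.4, -5.7, -0.2]
width: 0.0002
```

Run:
```python
from h import *
o,M=st()
im=manip.camera("wrist")[:,:,::-1];cv2.imwrite("pics/w6.png",im)
```

```text
t 5.9 tcp [0.5843 0.0198 0.0919] rail xr,yr -0.0148042215214961 0.3082912366762607 tip z 0.019276629013622426 tip [0.5841 0.0197]
yaw 9.913733206319911 zaxis [-0.0029 -0.0012 -1.    ] F [-5.425  -5.6906 -0.1635] F n,d -6.355712933520608 -4.6284532443301485 w 0.00020178950414755513
```

View pics/w6.png

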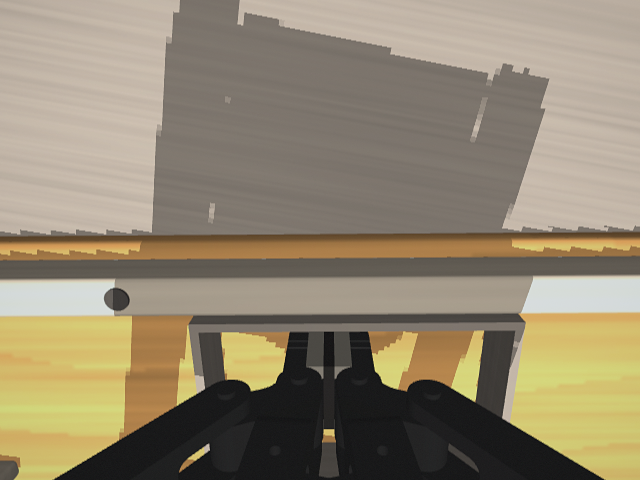

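Call:
carry_out(commands=[[[0, -0.02, 0], [0, 0, 0], 0], [[0, -0.04, 0], [0, 0, 0], 0], [[-0.0002, -0.06, 0], [0, 0, 0], 0], [[-0.0002, -0.08, 0], [0, 0, 0], 0], [[-0.0003, -0.1, 0], [0, 0, 0], 0], [[-0.0003, -0.12, 0], [0, 0, 0], 0], [[-0.0004, -0.14, 0], [0, 0, 0], 0], [[-0.0004, -0.15, 0], [0, 0, 0], 0]])

```text
time: 6.95
tool_pos: [0.5736, 0.0788, 0.0917]
tool_rot: [0.001, 0.996, 0.086, -0.002]
force: [-5.8, -5.0, 0.2]
width: 0.0002
```

Run:
```python
from h import *
o,M=st()
im=manip.camera("wrist")[:,:,::-1];cv2.imwrite("pics/w7.png",im)
```

```text
t 6.95 tcp [0.5736 0.0788 0.0917] rail xr,yr -0.014766377460235146 0.3682509444083167 tip z 0.019096133165810755 tip [0.5733 0.0787]
yaw 9.914860220832466 zaxis [-0.0035 -0.0014 -1.    ] F [-5.7984 -5.008   0.1763] F n,d -6.60092926712476 -3.8900544099917806 w 0.00015105704283057127
```

View pics/w7.png

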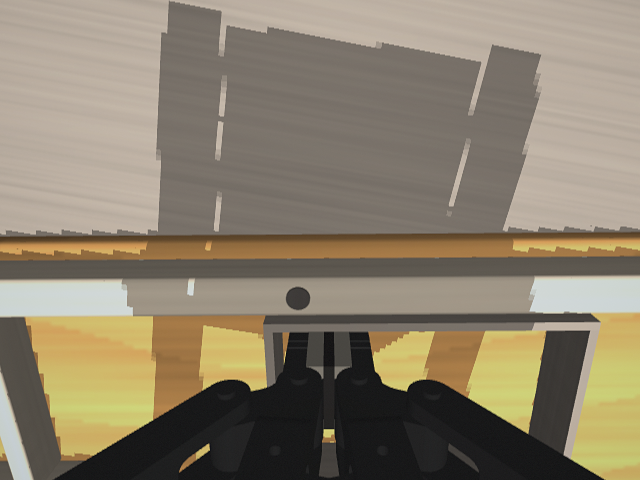

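Call:
carry_out(commands=[[[0, -0.02, 0], [0, 0, 0], 0], [[0, -0.04, 0], [0, 0, 0], 0], [[-0.0002, -0.06, 0], [0, 0, 0], 0], [[-0.0002, -0.08, 0], [0, 0, 0], 0], [[-0.0003, -0.1, 0], [0, 0, 0], 0], [[-0.0003, -0.12, 0], [0, 0, 0], 0], [[-0.0004, -0.14, 0], [0, 0, 0], 0], [[-0.0004, -0.16, 0], [0, 0, 0], 0]])

```text
time: 8.0
tool_pos: [0.5622, 0.1413, 0.0916]
tool_rot: [0.001, 0.996, 0.086, -0.002]
force: [-6.4, -6.6, 0.6]
width: 0.0
```

Run:
```python
from h import *
o,M=st()
im=manip.camera("wrist")[:,:,::-1];cv2.imwrite("pics/w8.png",im)
```

```text
t 8.0 tcp [0.5622 0.1413 0.0916] rail xr,yr -0.014740479899181858 0.4318388741628483 tip z 0.018967489746949145 tip [0.5619 0.1412]
yaw 9.898150344010313 zaxis [-0.0041 -0.0022 -1.    ] F [-6.3837 -6.5536  0.5615] F n,d -7.453397055350848 -5.306063971964911 w 5.908510952877143e-06
```

View pics/w8.png

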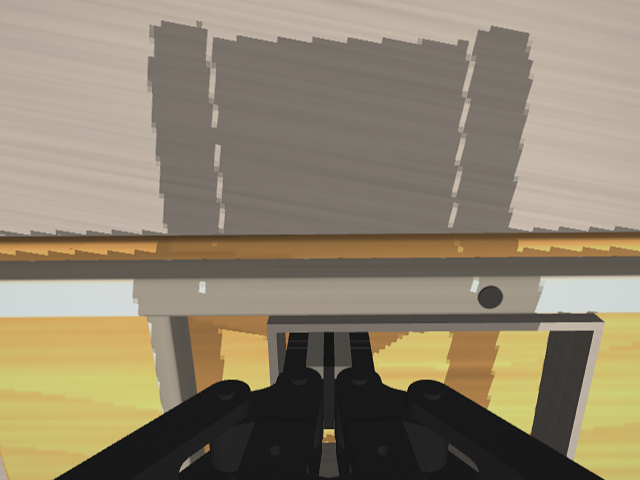

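Call:
carry_out(commands=[[[0, -0.02, 0], [0, 0, 0], 0], [[0, -0.035, 0], [0, 0, 0], 0], [[-0.0002, -0.05, 0], [0, 0, 0], 0], [[-0.0002, -0.06, 0], [0, 0, 0], 0], [[-0.0002, -0.065, 0], [0, 0, 0], 0], [[-0.0002, -0.07, 0], [0, 0, 0], 0]])

```text
time: 8.8
tool_pos: [0.5573, 0.1687, 0.0915]
tool_rot: [0.001, 0.996, 0.086, -0.002]
force: [-7.4, -7.3, 1.4]
width: -0.0001
```

Run:
```python
from h import *
o,M=st()
im=manip.camera("wrist")[:,:,::-1];cv2.imwrite("pics/w9.png",im)
```

```text
t 8.8 tcp [0.5573 0.1687 0.0915] rail xr,yr -0.01469766620005837 0.4596536121619086 tip z 0.01892013078497587 tip [0.557  0.1685]
yaw 9.90374923057882 zaxis [-0.0043 -0.0024 -1.    ] F [-7.3899 -7.2665  1.396 ] F n,d -8.570857735321164 -5.827443126768717 w -6.895261579347748e-05
```

View pics/w9.png

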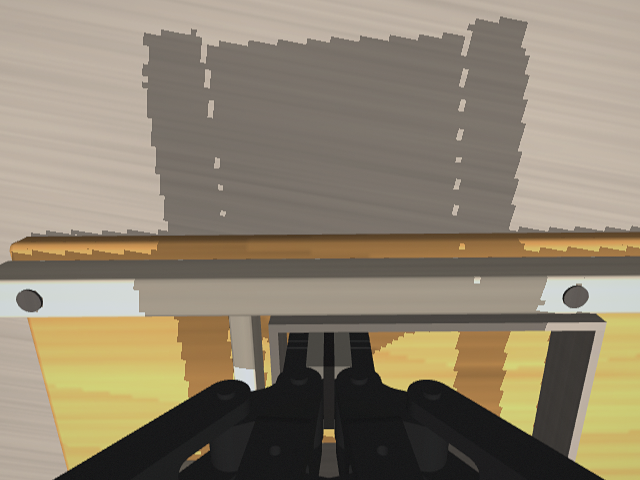

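Call:
carry_out(commands=[[[0, -0.004, 0], [0, 0, 0], 0], [[0, -0.008, 0], [0, 0, 0], 0], [[0, -0.012, 0], [0, 0, 0], 0], [[0, -0.015, 0], [0, 0, 0], 0], [[0, -0.015, 0], [0, 0, 0], 0]])

```text
time: 9.48
tool_pos: [0.5562, 0.1749, 0.0913]
tool_rot: [0.001, 0.996, 0.086, -0.002]
force: [-5.9, -4.5, -0.3]
width: 0.0003
```

Run:
```python
from h import *
o,M=st()
im=manip.camera("wrist")[:,:,::-1];cv2.imwrite("pics/w10.png",cv2.resize(im[280:400,200:400],None,fx=4,fy=4,interpolation=cv2.INTER_CUBIC))
```

```text
t 9.475 tcp [0.5562 0.1749 0.0913] rail xr,yr -0.014715732438048553 0.4659320004066456 tip z 0.01871445476687225 tip [0.5559 0.1747]
yaw 9.908632629513827 zaxis [-0.0044 -0.0019 -1.    ] F [-5.9032 -4.5295 -0.3322] F n,d -6.618492979691104 -3.4004556840120954 w 0.00030774008736041597
```

View pics/w10.png

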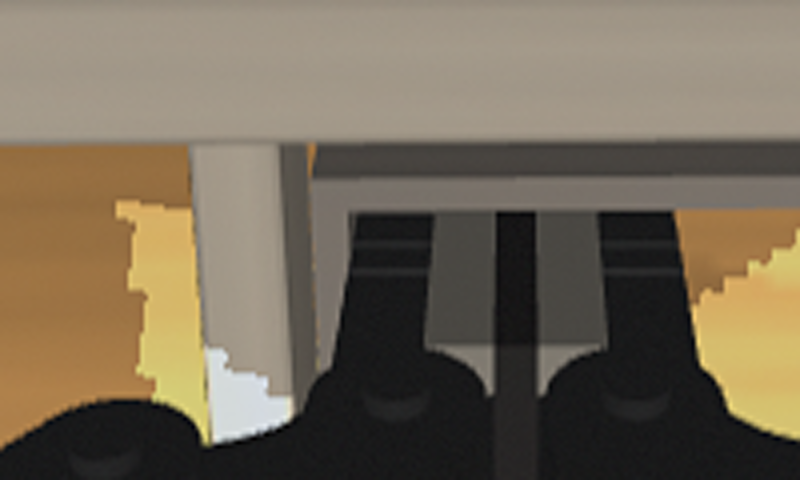

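Call:
carry_out(commands=[[[0, -0.003, 0], [0, 0, 0], 0], [[0, -0.006, 0], [0, 0, 0], 0], [[0, -0.008, 0], [0, 0, 0], 0], [[0, -0.008, 0], [0, 0, 0], 0]])

```text
time: 10.02
tool_pos: [0.5556, 0.178, 0.0913]
tool_rot: [0.001, 0.996, 0.086, -0.002]
force: [-5.5, -5.8, -0.8]
width: -0.0002
```

Run:
```python
from h import *
o,M=st()
im=manip.camera("wrist")[:,:,::-1];cv2.imwrite("pics/w11.png",cv2.resize(im[280:400,200:400],None,fx=4,fy=4,interpolation=cv2.INTER_CUBIC))
```

```text
t 10.025 tcp [0.5556 0.178  0.0913] rail xr,yr -0.014703596416085667 0.469079536280592 tip z 0.018727044163586157 tip [0.5553 0.1778]
yaw 9.905724065516594 zaxis [-0.0045 -0.002  -1.    ] F [-5.4596 -5.7608 -0.7955] F n,d -6.402346900418679 -4.691340451025013 w -0.00018250549493054006
```

View pics/w11.png

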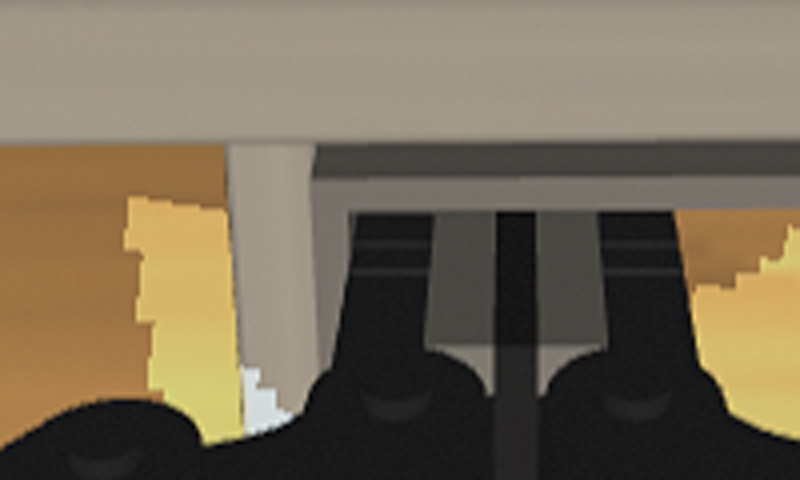

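Very near now, with no force rise yet. I'll continue in 1 mm steps until the stop resists.

Call:
carry_out(commands=[[[0, -0.0025, 0], [0, 0, 0], 0], [[0, -0.005, 0], [0, 0, 0], 0], [[0, -0.005, 0], [0, 0, 0], 0]])

```text
time: 10.45
tool_pos: [0.5555, 0.1786, 0.0913]
tool_rot: [0.002, 0.996, 0.086, -0.002]
force: [-5.2, -12.1, 0.6]
width: -0.0001
```

Run:
```python
from h import *
o,M=st()
```

```text
t 10.45 tcp [0.5555 0.1786 0.0913] rail xr,yr -0.01467679145910353 0.4697174650003971 tip z 0.018723821960186307 tip [0.5552 0.1783]
yaw 9.89151284976438 zaxis [-0.0043 -0.0042 -1.    ] F [ -5.1523 -12.0934   0.5938] F n,d -7.232905420420748 -10.9769522681257 w -9.087469057939926e-05
```

Call:
carry_out(commands=[[[0.001, -0.002, 0], [0, 0, 0], 0], [[0.001, -0.002, 0], [0, 0, 0], 0]])

```text
time: 10.7
tool_pos: [0.5556, 0.1787, 0.0913]
tool_rot: [0.002, 0.996, 0.086, -0.003]
force: [-7.0, -16.1, 2.8]
width: -0.0002
```

Run:
```python
from h import *
o,M=st()
im=manip.camera("wrist")[:,:,::-1];cv2.imwrite("pics/w12.png",im)
```

```text
t 10.7 tcp [0.5556 0.1787 0.0913] rail xr,yr -0.014603326739483847 0.46983365003378325 tip z 0.018730473720447616 tip [0.5552 0.1783]
yaw 9.880801771326507 zaxis [-0.0051 -0.0054 -1.    ] F [ -6.9911 -16.0533   2.8217] F n,d -9.7504549572298 -14.544123878314453 w -0.00017556686748158683
```

View pics/w12.png

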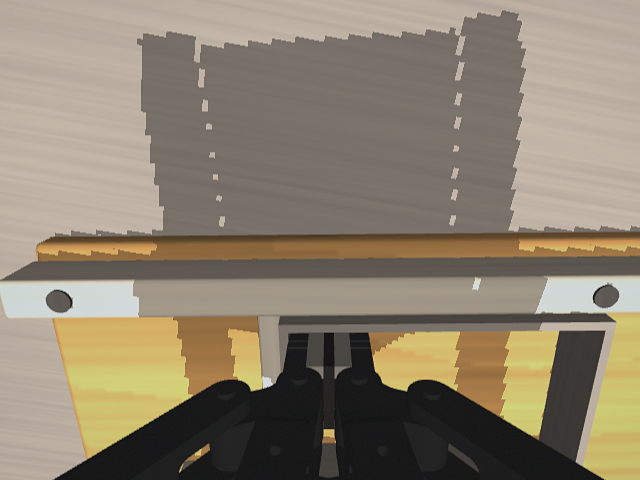

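Call:
carry_out(commands=[[[-0.006, 0.01, 0], [0, 0, 0], 0], [[-0.03, 0.04, 0], [0, 0, 0], 0], [[-0.05, 0.06, 0], [0, 0, 0], 0], [[-0.05, 0.06, -0.05], [0, 0, 0], 0], [[-0.05, 0.06, -0.15], [0, 0, 0], 0], [[-0.05, 0.06, -0.25], [0, 0, 0], 0], [[-0.05, 0.06, -0.3], [0, 0, 0], 0], [[-0.05, 0.06, -0.3], [0, 0, 0], 0]])

```text
time: 11.75
tool_pos: [0.5429, 0.155, 0.2151]
tool_rot: [-0.0, 0.996, 0.086, 0.002]
force: [0.3, 0.1, -0.4]
width: -0.0002
```

Run:
```python
from h import *
o,M=st()
im=manip.camera("wrist")[:,:,::-1];cv2.imwrite("pics/w13.png",im)
c=manip.get_calibration("wrist");np.save("c13.npy",np.array(c["world_from_camera"]))
```

```text
t 11.75 tcp [0.5429 0.155  0.2151] rail xr,yr -0.03131971982207611 0.4487995558843536 tip z 0.14254714658848336 tip [0.5432 0.1551]
yaw 9.918820543567124 zaxis [ 0.0045  0.0009 -1.    ] F [ 0.3202  0.0831 -0.3933] F n,d 0.3299021231444909 0.024433393635918083 w -0.0001547871636353258
```

View pics/w13.png

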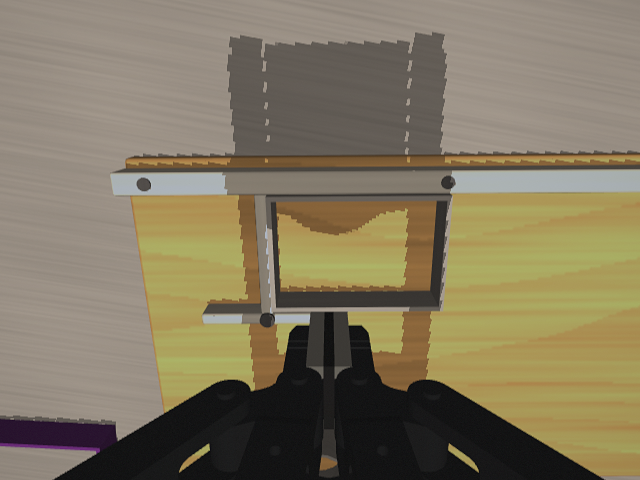

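It looks seated and the gripper is clear. I'll back off further and check for gaps in an enlarged view.

Call:
carry_out(commands=[[[-0.05, 0.1, -0.05], [0, 0, 0], 0], [[-0.12, 0.15, -0.08], [0, 0, 0], 0], [[-0.12, 0.15, -0.08], [0, 0, 0], 0], [[-0.12, 0.15, -0.08], [0, 0, 0], 0]])

```text
time: 12.3
tool_pos: [0.5043, 0.0875, 0.243]
tool_rot: [-0.0, 0.996, 0.086, -0.001]
force: [-0.3, 0.4, 0.3]
width: 0.0001
```

Run:
```python
from h import *
o,M=st()
im=manip.camera("wrist")[:,:,::-1];cv2.imwrite("pics/w14f.png",im)
c=manip.get_calibration("wrist");np.savez("c14.npz",T=c["world_from_camera"],K=c["intrinsics"])
cv2.imwrite("pics/t14.png",manip.camera("top")[:,:,::-1])
im=cv2.imread("pics/w13.png");cv2.imwrite("pics/w13c.png",cv2.resize(im[160:330,200:470],None,fx=2.9,fy=2.9,interpolation=cv2.INTER_CUBIC))
```

```text
t 12.3 tcp [0.5043 0.0875 0.243 ] rail xr,yr -0.08137493425270582 0.38925898834518036 tip z 0.17042656037109172 tip [0.5041 0.0875]
yaw 9.887556181052503 zaxis [-0.0022  0.0002 -1.    ] F [-0.3195  0.4031  0.269 ] F n,d -0.2422839264647334 0.4537873412683841 w 0.00011335168750515035
```

View pics/w13c.png

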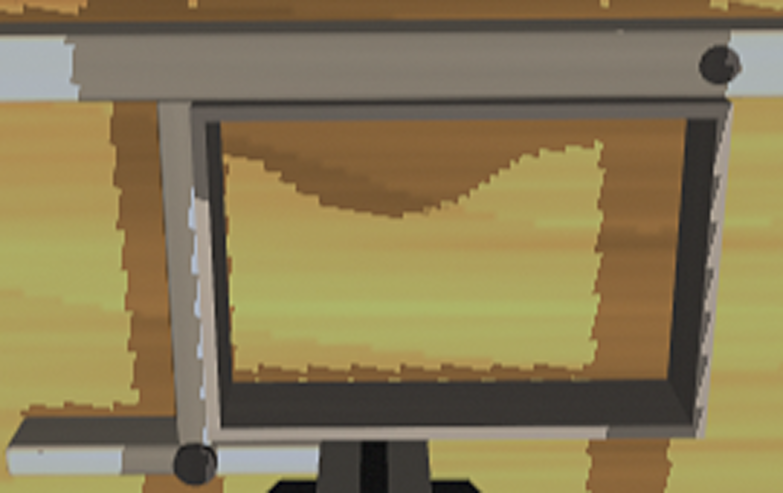

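View pics/w14f.png

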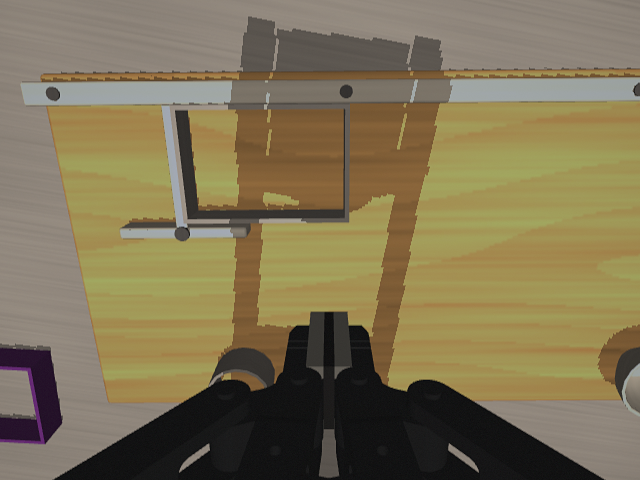

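View pics/t14.png

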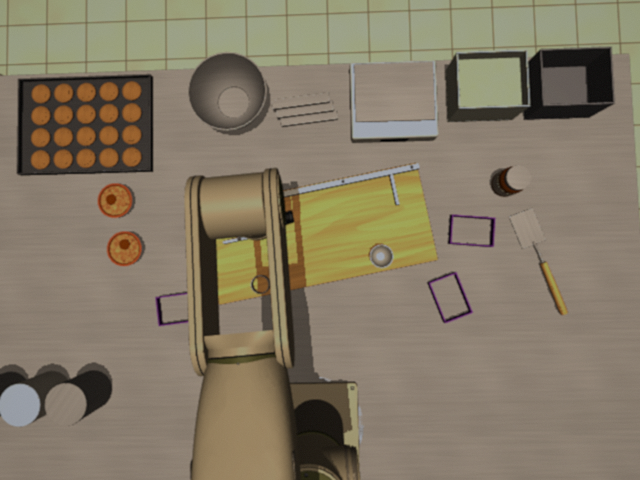

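Run:
```python
import cv2
im=cv2.imread("pics/w14f.png");cv2.imwrite("pics/w14c.png",cv2.resize(im[90:245,150:360],None,fx=3.8,fy=3.8,interpolation=cv2.INTER_CUBIC))
```

```text
(no output)
```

View pics/w14c.png

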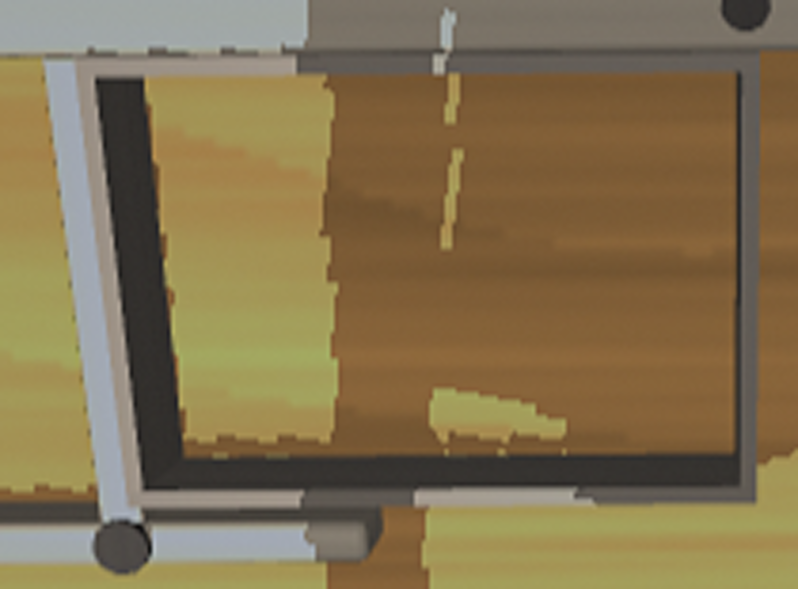

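Run:
```python
from h import *
f=np.load("c14.npz");c=dict(intrinsics=f["K"],world_from_camera=f["T"])
rel=lambda p:np.array((N@(p[:2]-RR),D@(p[:2]-RR)))*1000
W=lambda p,z:rel(w(crop(p,3.8,150,90),z,c))
for nm,p,z in [("rail",(60,56),.032),("rail",(780,49),.032),("bolt",(122,546),.0305),("stem rail end top left",(45,60),.03),("bar inner end",(370,540),.03),("f",(78,57),.037),("f",(758,52),.037),("f",(755,501),.037),("f",(134,503),.037)]: print(nm,W(p,z))
```

```text
rail [ -2.007  490.2977]
rail [ -1.8868 372.489 ]
bolt [-86.3785 490.6257]
stem rail end top left [ -2.6309 493.5751]
bar inner end [-85.7546 445.707 ]
f [ -2.1382 485.6208]
f [ -2.272  376.3034]
f [-77.0243 376.2858]
f [-76.5141 485.2465]
```

Run:
```python
from rig import manip
print(manip.finish_job(), manip.get_obs()['force'])
```

```text
the job is handed in; nothing more can be done
the job is handed in; nothing more can be done
```

The frame is seated in the T stop's pocket and the job is handed in, after about 12 s of the 40 s allowed. With the gripper shut and one fingertip inside the steel frame, I pushed its far wall until the long side lay flat on the rail (about 11 N). I then slid it along the rail into the corner under light pressure, stopped when the stem resisted (about 15 N), backed the finger off and lifted clear.

**Last checks, from the wrist camera after release:**
- **Rail:** both far corners of the frame are within about 0.4 mm of the rail's face, with no angle I could see.
- **Stop:** the frame's centre is 58.6 to 59.7 mm from the stem's middle line, depending on which edge I measured from; seated is 59 mm. My readings are only good to about 1 mm, so the contact force at the stem is the firmer sign that it is home.
- **Clear of the frame:** the fingertips are about 130 mm above it and the force reading is near zero.
- **Other things:** nothing in the top view had visibly moved. The arm hid part of the left side, but the wrist view showed the cutter standing on the board and the purple frame lying beside it.

**Disagreement:** the first top and scene camera readings differed by 4 to 6 mm, so I steered by the wrist camera.

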